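# Snug up the filler plug of a spare gear unit and cap it

## Task

The tapered brass wing plug on top of the spare gear unit is only started by hand. Turn it clockwise (seen from above) by its wing until it is snug, about 0.55 N m, without over-tightening it and without slackening it again, then set the tall black protective cap over it, gently and squarely down on the unit, and let go. Leave everything else on the bench where it is.

Things in the scene. Friction and masses are not known exactly. Their poses are not given: they have to be found in the camera images.
- gear_unit: grey gear unit bolted to the bench, immovable: foot plate 150 (its x) x 130 (its y) x 10 mm, housing 116 x 100 mm up to z = 90. On top, centred on its z axis, an aluminium boss of diameter 68 with its flat face at 95 mm, and on that a collar of diameter 43, 10 mm high, with the threaded port in it. Origin: centre of the underside.
- seat_face (a point): point on the gear unit's z axis level with the boss's flat face, 95 mm above the bench: where the centre of the cap's rim belongs. Axes as the gear unit's.
- port (a point): centre of the collar's top, 105 mm above the bench. The hidden tapered thread: the plug runs free with about 0.06 N m of drag; 0.6 to 2.0 rad ahead, different every time and not to be seen, the taper bites: the effort steps up to about 0.2 N m, then rises by about 1 N m per rad.
- wing_mid (a point): middle of the wing, 20 mm above the collar's top. How tight: held 0.3 s at 0.45 to 0.65 N m on the wing the plug is snug; under 0.40 it is loose; over 0.70 N m the thread is spoilt. Let go when snug it stays tight, springing back at most 0.3 rad. Grip with about 50 N or more, or the wing may twist between the pads.
- wing_plug: brass tapered plug, started in the port, turns about the gear unit's z axis, clockwise seen from above (yaw falling) to tighten; it does not visibly sink. Origin: on the axis at the collar's top. Round neck, diameter 14, up to 7 mm above the origin; flat wing 37 long (its x) x 14 thick (its y) mm, from 6 to 34 mm above the origin: grip it across the thickness.
- cap: tall black plastic cap, 80 g, open below, standing mouth down: outer diameter 54, inner 48, body 54 mm high, 50 mm deep inside. Origin: centre of its lower rim. It goes over the wing and around the collar (2.5 mm play all round) until its rim stands on the boss's flat face, then clears the wing by 6 mm; any yaw. Set it down with under 25 N.
- cap_ridge (a point): middle of the grip ridge on the cap's flat top, 65 mm above the rim. Ridge 40 mm long (cap's x), 12 mm thick (cap's y), from 54 to 76 mm above the rim.
- hex_plug: loose brass hex-head plug lying head down: hex head 30 mm across flats and 14 mm high, shank diameter 23 mm, 36 mm tall overall. Bystander.
- bearing: loose steel bearing ring, outer diameter 60, bore 32, 18 mm high, lying flat. Bystander.
- jar: grey closed plastic jar with a paper label, diameter 60, 75 mm high. Bystander.
- screwdriver: screwdriver lying flat along its own x axis. Bystander.
- wrench: steel open-ended wrench lying flat along its own x axis. Bystander.
- tape_roll: cardboard-brown tape roll, outer diameter 90, inner 72, 25 mm high, lying flat. Bystander.
- small_bin: small empty blue open bin, 160 x 100 x 75 mm. Bystander.

How it is judged:
By the outcome, as a careful person would: the job done as asked, in the order asked, and still so for the second after the job is handed in, with the robot touching nothing.
It also fails if it takes over 72 s, if anything falls off the work surface, if the arm or the gripper's body presses on something with over 40 N, if the wrist force passes 120 N, or if a joint passes its speed limit or range.

## Robot

A 7-joint arm with a two-finger parallel gripper is mounted at the origin on the work surface. World frame = base frame: x ahead of the robot, y to its left, z up, the work surface at z = 0. Lengths are in m, angles in rad, forces in N, time in s.
With the tool pointing down it reaches from about 0.425 to 0.95 m from the base axis. Payload 4.7 kg.
Tool frame: the origin (TCP) lies midway between the tips of the shut fingers; the grasp point (between the pads) lies 19 mm behind it; z points along the fingers, y is the line along which they close (so a half turn about z gives the same grasp; the last joint's range is limited). The gripper opens to 87 mm and grips with 3 to 60 N. Pads are 19 mm wide; open, the fingers measure 117 mm over their backs; the gripper's body (75 mm by 190 mm) begins 51 mm behind the grasp point.
Start: joints at [-1.16, 0.469, -0.049, 1.532, 0.024, 1.141, -0.082], TCP at [0.287, 0.611, 0.223] pointing down, gripper open.
Joint ranges: [-2.59, 2.59], [-0.33, 1.99], [-1.39, 1.29], [0.1, 2.45], [-1.04, 4.18], [0.21, 1.99], [-2.66, 2.66]. Speed limits (rad/s): [2.57, 2.57, 3.14, 3.14, 3.14, 3.14, 3.14].

## Interface

Orientations are given as a unit quaternion [w, x, y, z].
In Python, from station import manip gives the robot as it stands.
- The arm moves only by the shell command python3 -m pendant 'ROWS' [FORCE]. ROWS is JSON, a list of rows, each an object with "delta_pos": the shift along the tool's x, y, z in m, a list of three; "yaw": the turn about the tool's z in degrees; "hand": the opening, from 0 (shut) to 1 (fully open). A call has 1 to 8 rows; each row shifts and turns the commanded pose from where the row before left it, along the tool's axes as they then stand; what a row does not reach is not made up. A row lasts 1/10 s, in which the tool goes at most 50 mm and 8.59 degrees, less where a joint would pass 70% of its speed; a pose out of reach is approached as far as the arm can. A call is refused whole if a number of a shift passes 0.05 or a number of a turn 8.59, either way. A call with a gripper value outside its range is refused whole. The fingers move at their own pace and stop on an object; FORCE is the grip in N (left out, the last holds). Time passes only in rows, so rows that do not move let the fingers close. It gives the time, the measured TCP pose, the force, the opening and the grip force at its end, in the units of the state.
- manip.observe(): the state, without advancing time (a new reading comes with each control period).
- manip.capture(name): name is "scene" or "side" or "wrist"; returns the picture (384x512x3 uint8, blue, green, red); there is no depth.
- manip.camera_model(name): a dict with "K" (3x3 intrinsics, pixels), "view" (4x4, takes a point from world to camera coordinates). Camera axes: x right, y down, z forward; pixel columns grow to the right and rows downward; lengths in m; the calibration is good to about 2 mm. A picture is of the moment at which its call begins: read the wrist's pose just before it. camera_model takes no time and is no camera call; for the wrist camera it gives the pose at the moment of the call.
- manip.sign_off(): hands the job in; it is judged then, once.
The state is a dict: "clock": time; "q": joint angles; "dq": joint speeds; "joint_efforts": joint torques, N m; "position": TCP position; "tool_rot": TCP orientation; "force": force on the tool from outside, world axes, zero at the start; "ft_torque": the same for the moment, N m; "grip_width": opening from 0.0 (shut) to 1.0 (fully open); "gripper_force": force on a finger pad.
Only numpy, scipy, OpenCV 4.12 (cv2) and the standard library are available. Lean on these libraries where they do the work, as an engineer would, in place of code of your own. Each camera call takes 0.05 s, during which the arm holds its last target. There are 200 camera calls.

## Working session

There is one attempt and no reset: what is moved stays moved. The work goes in short steps, Python scripts to look and compute and a shell command to move; the robot and the scene stay as the last step left them, time stands still between calls to the robot, and variables do not carry over. Pictures are saved under pics/ and viewed, at most 10 in all, crops included, and the job is handed in when it is done.

```bash
mkdir -p pics; ls
python3 - <<'E'
from station import manip
import cv2,numpy as np
o=manip.observe();print(o)
a=manip.capture("scene");b=manip.capture("side");c=manip.capture("wrist")
for n,i in zip("abc",(a,b,c)): cv2.imwrite(f"pics/{n}.png",i)
for n in("scene","side","wrist"):
  m=manip.camera_model(n);print(n,np.round(m["K"],1).tolist(),np.round(m["view"],3).tolist())
E
```

```text
pics
{'clock': 0.0, 'q': array([-1.15991806,  0.46942408, -0.04859734,  1.53372088,  0.02411324,
        1.14097416, -0.08229119]), 'dq': array([ 0.00091398, -0.00047811,  0.00090601,  0.00037324, -0.00206472,
        0.00099813, -0.0010528 ]), 'joint_efforts': array([-4.40659477e-06, -5.07965577e+01, -8.09798716e-02, -2.36155200e+01,
       -6.14592363e-02,  3.79610946e-02,  1.77085631e-04]), 'position': array([0.28710812, 0.61022434, 0.22149973]), 'tool_rot': array([-1.71189794e-04,  2.18097563e-01,  9.75926489e-01, -9.54919524e-04]), 'force': array([-0.28529053,  0.05388541, -0.05538783]), 'ft_torque': array([ 0.01842086, -0.01833487,  0.01154683]), 'gripper_force': 0.0, 'grip_width': 0.995120264231034}
scene [[405.1, 0.0, 254.6], [0.0, 405.1, 191.1], [0.0, 0.0, 1.0]] [[-0.198, 0.98, 0.016, 0.117], [0.65, 0.143, -0.746, -0.309], [-0.734, -0.137, -0.666, 1.687], [0.0, 0.0, 0.0, 1.0]]
side [[394.3, 0.0, 255.0], [0.0, 394.3, 196.7], [0.0, 0.0, 1.0]] [[0.995, -0.098, -0.013, -0.597], [-0.067, -0.57, -0.819, 0.126], [0.073, 0.816, -0.573, 1.209], [0.0, 0.0, 0.0, 1.0]]
wrist [[264.9, 0.0, 256.8], [0.0, 264.9, 193.1], [0.0, 0.0, 1.0]] [[0.426, 0.905, -0.003, -0.674], [0.868, -0.408, 0.283, -0.033], [0.254, -0.123, -0.959, 0.392], [0.0, 0.0, 0.0, 1.0]]
```

View pics/a.png

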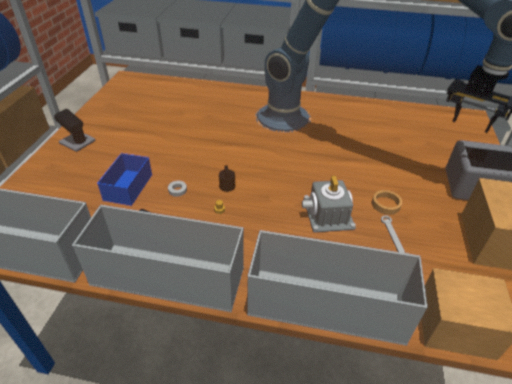

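View pics/b.png

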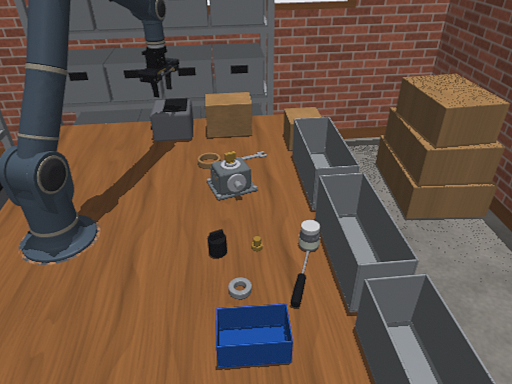

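The scene view shows the wing at about (335,184) and the cap at (227,180). In the side view they are at (230,157) and (217,243). I'll triangulate both.

```bash
cat > h.py <<'E'
import cv2,numpy as np
from station import manip
def ray(m,uv):
    V=np.array(m["view"]);R=V[:3,:3];c=-R.T@V[:3,3]
    d=R.T@np.linalg.inv(np.array(m["K"]))@np.array([uv[0],uv[1],1.]);return c,d/np.linalg.norm(d)
def plane(m,uv,z):
    c,d=ray(m,uv);return c+d*(z-c[2])/d[2]
def tri(r):
    A=sum(np.eye(3)-np.outer(d,d) for c,d in r);b=sum((np.eye(3)-np.outer(d,d))@c for c,d in r)
    p=np.linalg.solve(A,b);return p,[np.linalg.norm(np.cross(p-c,d)) for c,d in r]
def proj(m,p):
    q=np.array(m["view"])[:3]@np.append(p,1);q=np.array(m["K"])@q;return q[:2]/q[2]
def blobs(img,kind,roi=None,amin=8):
    h=cv2.cvtColor(img,cv2.COLOR_BGR2HSV)
    mk=cv2.inRange(h,(18,130,60),(32,255,255)) if kind=="brass" else cv2.inRange(img,(0,0,0),(55,55,55))
    if roi: z=np.zeros_like(mk);x0,y0,x1,y1=roi;z[y0:y1,x0:x1]=mk[y0:y1,x0:x1];mk=z
    n,l,s,c=cv2.connectedComponentsWithStats(mk)
    return sorted([(int(s[i,4]),s[i,:4].tolist(),c[i].round(1).tolist(),l==i) for i in range(1,n) if s[i,4]>=amin],key=lambda t:-t[0])
def tool(dw):  # world vector -> tool axes
    w,x,y,z=manip.observe()["tool_rot"]
    from scipy.spatial.transform import Rotation as R
    return R.from_quat([x,y,z,w]).inv().apply(dw)
def yaw():
    w,x,y,z=manip.observe()["tool_rot"]
    from scipy.spatial.transform import Rotation as R
    M=R.from_quat([x,y,z,w]).as_matrix();return np.degrees(np.arctan2(M[1,1],M[0,1])),M
E
python3 - <<'E'
from h import *
a,b=cv2.imread("pics/a.png"),cv2.imread("pics/b.png")
ms,md=manip.camera_model("scene"),manip.camera_model("side")
P={}
for kind,ra,rb in(("brass",(322,172,350,200),(218,145,245,172)),("black",(215,160,240,195),(203,225,232,262))):
    A=blobs(a,kind,ra);B=blobs(b,kind,rb)
    for t in A[:2]+B[:2]:print(kind,t[:3])
    print(tri([ray(ms,A[0][2]),ray(md,B[0][2])]))
print(yaw()[0])
v=np.hstack([cv2.resize(a[160:240,290:370],(400,400),interpolation=2),cv2.resize(b[140:220,195:275],(400,400),interpolation=2)])
cv2.imwrite("pics/d.png",v)
E
```

```text
brass (84, [329, 176, 9, 15], [333.7, 183.4])
brass (101, [225, 151, 10, 12], [229.7, 156.6])
(array([0.53567556, 0.22204259, 0.12447936]), [np.float64(0.0003352846740657395), np.float64(0.00033528467406553823)])
black (440, [208, 230, 19, 28], [217.0, 244.1])Traceback (most recent call last):
  File "<stdin>", line 8, in <module>
IndexError: list index out of range
```

Run:
```python
from h import *
a,b=cv2.imread("pics/a.png"),cv2.imread("pics/b.png")
ms,md=manip.camera_model("scene"),manip.camera_model("side")
def dark(i,r,t):
    x0,y0,x1,y1=r;g=i.max(2)[y0:y1,x0:x1]<t
    n,l,s,c=cv2.connectedComponentsWithStats(g.astype(np.uint8));k=1+np.argmax(s[1:,4]);print(s[k]+[x0,y0,0,0,0]);return c[k]+[x0,y0]
p=dark(a,(210,155,245,198),90);q=dark(b,(200,222,236,265),70);print(p,q,tri([ray(ms,p),ray(md,q)]))
y,M=yaw();print("closing dir",y);print(M.round(3).tolist())
m=manip.camera_model("wrist");V=m["view"];c=-V[:3,:3].T@V[:3,3]
print("cam in tool",M.T@(c-manip.observe()["position"]),"fwd in tool",M.T@V[2,:3], "right",M.T@V[0,:3])
v=np.hstack([cv2.resize(a[160:240,290:370],(400,400),interpolation=2),cv2.resize(b[140:220,195:275],(400,400),interpolation=2)])
cv2.imwrite("pics/d.png",v)
print(tool(np.array([.536,.222,.27])-manip.observe()["position"]))
```

```text
[219 166  16  25 300]
[208 229  19  30 460]
[226.75333333 179.57333333] [216.93913043 244.2173913 ] (array([ 0.47870778, -0.11690692,  0.0302077 ]), [np.float64(0.0006578823571595781), np.float64(0.000657882357159628)])
closing dir 64.80422369319649
[[-0.905, 0.426, -0.001], [0.426, 0.905, -0.001], [-0.0, -0.001, -1.0]]
cam in tool [ 7.84413179e-02 -2.08154440e-05 -1.61343016e-01] fwd in tool [-0.28248037 -0.00174694  0.95927149] right [-4.76174559e-04  9.99998474e-01  1.68089212e-03]
[-0.39049783 -0.24556064 -0.04787924]
```

View pics/d.png

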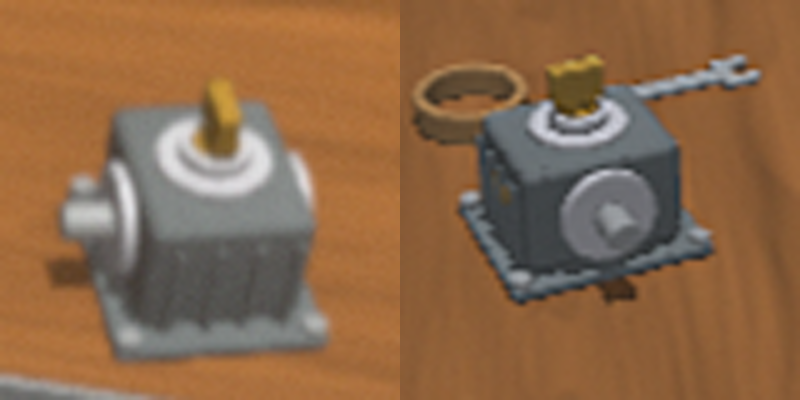

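Cap found near (0.479,-0.117). The wing lies roughly along world x. Moving above the wing.

```bash
python3 -m pendant '[{"delta_pos":[-0.039,-0.0245,-0.005],"yaw":0,"hand":1},{"delta_pos":[-0.039,-0.0245,-0.005],"yaw":0,"hand":1},{"delta_pos":[-0.039,-0.0245,-0.005],"yaw":0,"hand":1},{"delta_pos":[-0.039,-0.0245,-0.005],"yaw":0,"hand":1},{"delta_pos":[-0.039,-0.0245,-0.005],"yaw":0,"hand":1},{"delta_pos":[-0.039,-0.0245,-0.005],"yaw":0,"hand":1},{"delta_pos":[-0.039,-0.0245,-0.005],"yaw":0,"hand":1},{"delta_pos":[-0.039,-0.0245,-0.005],"yaw":0,"hand":1}]' 55
python3 -m pendant '[{"delta_pos":[-0.039,-0.0245,-0.005],"yaw":0,"hand":1},{"delta_pos":[-0.039,-0.0245,-0.005],"yaw":0,"hand":1},{"delta_pos":[0,0,0],"yaw":0,"hand":1},{"delta_pos":[0,0,0],"yaw":0,"hand":1}]'
python3 - <<'E'
from h import *
o=manip.observe();m=manip.camera_model("wrist");i=manip.capture("wrist");cv2.imwrite("pics/e.png",i)
print(o["position"],o["q"].round(3),yaw()[0],proj(m,[.536,.222,.139]))
for t in blobs(i,"brass")[:3]:print(t[:3])
E
```

```text
clock: 0.95
position: [0.4868, 0.2988, 0.2627]
tool_rot: [-0.0, 0.218, 0.976, -0.0]
force: [0.5, 0.2, -0.1]
grip_width: 1.001
gripper_force: 0.0
clock: 1.35
position: [0.5363, 0.2218, 0.2724]
tool_rot: [-0.0, 0.22, 0.976, 0.0]
force: [-0.3, 1.1, 0.7]
grip_width: 1.0
gripper_force: 0.0
[0.53631227 0.22184609 0.27239176] [-0.563  0.272  0.123  1.708 -0.036  1.164  0.698] 64.80757001538574 [257.32390742 185.85846512]
(3559, [235, 298, 274, 18], [379.7, 307.9])
(595, [389, 243, 27, 47], [404.5, 266.2])
(591, [99, 243, 27, 47], [109.2, 266.2])
```

View pics/e.png

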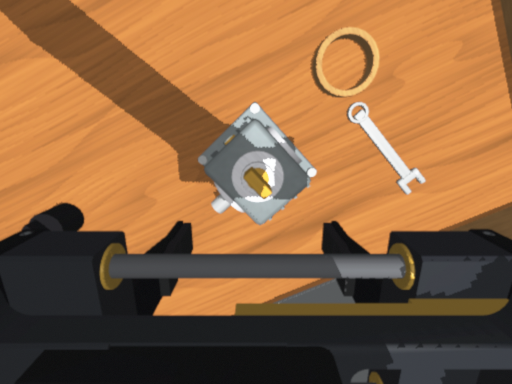

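The wrist view shows the wing at about (260,182), lying diagonally. Next, its angle and centre.

Run:
```python
from h import *
i=cv2.imread("pics/e.png");m=manip.camera_model("wrist")
h=cv2.cvtColor(i,cv2.COLOR_BGR2HSV)
t=[b for b in blobs(i,"brass",(235,155,285,210))][0];print(t[:3])
mk=t[3].astype(np.uint8);ys,xs=np.nonzero(mk);print(np.percentile(h[ys,xs,2],[5,25,50,75,95]))
c=max(cv2.findContours(mk,0,1)[0],key=cv2.contourArea)
V=h[...,2][t[3]];th=cv2.threshold(V.reshape(-1,1),0,255,cv2.THRESH_OTSU)[0]
top=(mk>0)&(h[...,2]>th);print("otsu",th,top.sum())
for nm,g in(("all",mk>0),("top",top)):
    ys,xs=np.nonzero(g);P=np.array([plane(m,(x,y),.139)[:2] for x,y in zip(xs,ys)])*1000
    r=cv2.minAreaRect(P.astype(np.float32));b=cv2.boxPoints(r);e=b[1]-b[0];f=b[2]-b[1];l=e if np.hypot(*e)>np.hypot(*f) else f
    print(nm,r[0],r[1],"long dir deg",np.degrees(np.arctan2(l[1],l[0]))%180)
cv2.imwrite("pics/f.png",cv2.resize(i[140:230,200:320],(800,600),interpolation=2))
```

```text
(504, [244, 168, 28, 30], [258.1, 181.2])
[105.  141.  150.  192.5 253. ]
otsu 189.0 127
all (531.0995483398438, 228.57176208496094) (37.070674896240234, 23.67979621887207) long dir deg 19.98062
top (537.9700927734375, 233.47235107421875) (11.574789047241211, 29.634288787841797) long dir deg 154.81508
```

View pics/f.png

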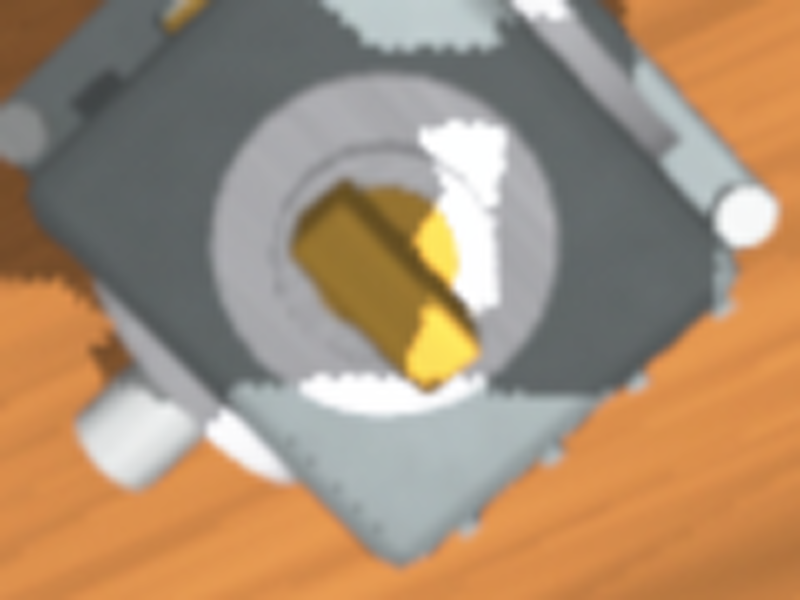

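Run:
```python
from h import *
m=manip.camera_model("wrist")
f=lambda u,v:(200+(u+.5)/6.667-.5,140+(v+.5)/6.667-.5)
C=[plane(m,f(*p),.139)[:2]*1000 for p in((338,188),(297,250),(428,388),(474,352))]
print(np.round(C,1),np.mean(C,0))
for a,b in((0,3),(1,2),(0,1),(3,2)):
    d=C[b]-C[a];print(np.hypot(*d),np.degrees(np.arctan2(d[1],d[0])))
B=np.array([plane(m,f(*p),.095)[:2]*1000 for p in((210,250),(558,250),(385,72),(270,110),(505,110),(240,340),(385,415))])
A=np.c_[2*B,np.ones(len(B))];s=np.linalg.lstsq(A,(B**2).sum(1),rcond=None)[0];print("boss",s[:2],np.sqrt(s[2]+s[0]**2+s[1]**2))
print("yaw",yaw()[0], manip.camera_model("wrist")["view"][:3,3])
```

```text
[[512.5 225.6]
 [519.2 214.6]
 [551.2 224.5]
 [548.6 234.5]] [532.87046113 224.76809189]
37.17487942903782 13.837299755582233
33.440012006264006 17.209596156354216
12.862311982644483 -58.608023014895736
10.296608238054024 -75.68022848954276
boss [534.07621846 224.20006245] 34.55655996653294
yaw 64.80757001538574 [-0.4295824 -0.4205475  0.3292835]
```

```bash
python3 -m pendant '[{"delta_pos":[0.003,0.001,0],"yaw":0,"hand":1},{"delta_pos":[0,0,0.007],"yaw":-8.2,"hand":1},{"delta_pos":[0,0,0.007],"yaw":-8.2,"hand":1},{"delta_pos":[0,0,0.007],"yaw":-8.2,"hand":1},{"delta_pos":[0,0,0.007],"yaw":-8.2,"hand":1},{"delta_pos":[0,0,0.007],"yaw":-8.2,"hand":1},{"delta_pos":[0,0,0],"yaw":0,"hand":1},{"delta_pos":[0,0,0],"yaw":0,"hand":1}]'
python3 - <<'E'
from h import *
o=manip.observe();m=manip.camera_model("wrist");i=manip.capture("wrist");cv2.imwrite("pics/g0.png",i)
u=proj(m,[.534,.224,.12]).astype(int);print(o["position"],o["q"].round(3),yaw()[0],u)
x,y=u[0]-60,u[1]-45;print(x,y);cv2.imwrite("pics/g.png",cv2.resize(i[y:y+90,x:x+120],(800,600),interpolation=2))
print(proj(m,[.534,.224,.105]),proj(m,[.534,.224,.139]))
E
```

```text
clock: 2.2
position: [0.5329, 0.2265, 0.2375]
tool_rot: [-0.0, -0.137, 0.991, 0.0]
force: [0.1, -0.6, 0.5]
grip_width: 0.999
gripper_force: 0.0
[0.5329461  0.22647063 0.23748334] [-4.770e-01  2.990e-01  3.000e-03  1.750e+00 -1.000e-03  1.092e+00
  1.372e+00] 105.7500021299896 [254 190]
194 145
[254.35113341 186.77237639] [254.00924796 195.33476308]
```

View pics/g.png

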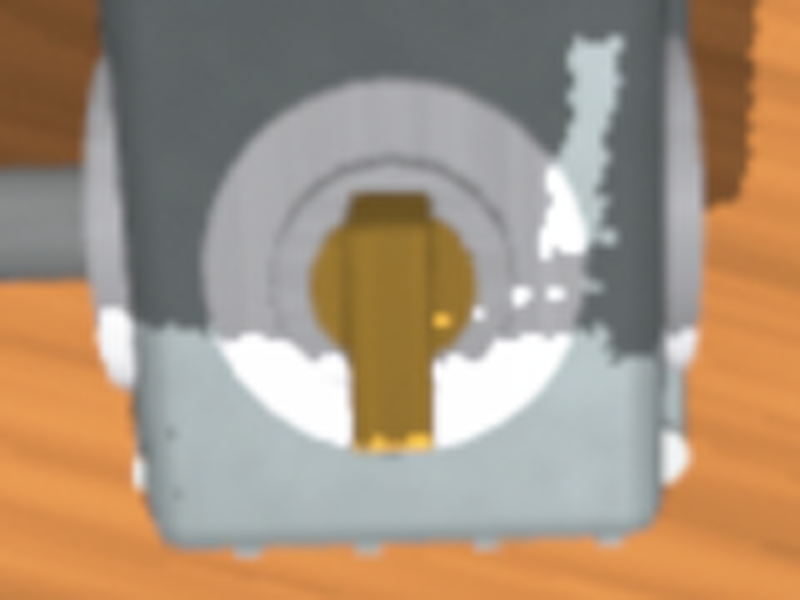

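Run:
```python
from h import *
m=manip.camera_model("wrist");p=manip.observe()["position"];y,M=yaw()
f=lambda u,v:(194+(u+.5)/6.667-.5,145+(v+.5)/6.667-.5)
for n,q,z in(("wing top ctr",(393,337),.139),("far",(390,224),.139),("near",(393,450),.139),("boss",(392.5,264),.095),("wl",(351,337),.139),("wr",(433,337),.139)):
    w=plane(m,f(*q),z);print(n,w.round(4),"tool",(M.T@(w-p)*1000).round(1))
```

```text
wing top ctr [0.5347 0.2223 0.139 ] tool [-0.2 -4.2 98.8]
far [0.5176 0.2171 0.139 ] tool [17.6 -4.6 98.8]
near [0.5525 0.2272 0.139 ] tool [-18.7  -4.3  98.8]
boss [0.5346 0.2214 0.095 ] tool [ 1.000e-01 -5.100e+00  1.428e+02]
wl [0.5364 0.2161 0.139 ] tool [ -0.2 -10.7  98.8]
wr [0.533  0.2282 0.139 ] tool [-0.2  1.9 98.8]
```

Wing axis at about (0.5347, 0.222), and the yaw is aligned. Shifting 4.3 mm along tool y, descending, then closing.

```bash
python3 -m pendant '[{"delta_pos":[0,-0.0043,0.03],"yaw":0,"hand":1},{"delta_pos":[0,0,0.045],"yaw":0,"hand":1},{"delta_pos":[0,0,0.045],"yaw":0,"hand":1},{"delta_pos":[0,0,0.007],"yaw":0,"hand":1},{"delta_pos":[0,0,0],"yaw":0,"hand":0.35},{"delta_pos":[0,0,0],"yaw":0,"hand":0.35},{"delta_pos":[0,0,0],"yaw":0,"hand":0.35},{"delta_pos":[0,0,0],"yaw":0,"hand":0.35}]' 55
python3 -c "
from h import *
o=manip.observe();print(o['ft_torque'],yaw()[0])"
python3 -m pendant '[{"delta_pos":[0,0,0],"yaw":0,"hand":0.1},{"delta_pos":[0,0,0],"yaw":0,"hand":0},{"delta_pos":[0,0,0],"yaw":0,"hand":0},{"delta_pos":[0,0,0],"yaw":0,"hand":0}]' 55
python3 -c "
from h import *
o=manip.observe();print(o['ft_torque'],yaw()[0],tool(o['force']))"
```

```text
clock: 3.05
position: [0.536, 0.2217, 0.1125]
tool_rot: [0.002, -0.137, 0.991, 0.001]
force: [0.2, 0.4, -0.1]
grip_width: 0.719
gripper_force: 0.0
[0.03809281 0.0876637  0.01925203] 105.78950944860284
clock: 3.45
position: [0.5348, 0.2211, 0.1106]
tool_rot: [0.0, -0.137, 0.991, 0.0]
force: [-0.1, 0.3, -0.4]
grip_width: 0.354
gripper_force: 0.0
[0.04307689 0.02779764 0.01906693] 105.79991099345725 [0.042474   0.31357628 0.43972781]
```

```bash
python3 -m pendant '[{"delta_pos":[0,0,0],"yaw":0,"hand":0},{"delta_pos":[0,0,0],"yaw":0,"hand":0},{"delta_pos":[0,0,0],"yaw":0,"hand":0},{"delta_pos":[0,0,0],"yaw":0,"hand":0},{"delta_pos":[0,0,0],"yaw":0,"hand":0}]' 55
python3 -c "
from h import *
o=manip.observe();print(o['position'],o['ft_torque'],yaw()[0],tool(o['force']))"
```

```text
clock: 3.95
position: [0.5346, 0.2218, 0.1105]
tool_rot: [-0.0, -0.138, 0.99, 0.0]
force: [-1.2, 2.2, 0.1]
grip_width: 0.157
gripper_force: 55.0
[0.53459652 0.22182067 0.11048533] [ 0.57323803  0.15303628 -0.08799281] 105.8250636295788 [ 0.60788565  2.42060455 -0.07982392]
```

```bash
cat > t.py <<'E'
from h import *
o=manip.observe();print(o['position'].round(4),"Tz",o['ft_torque'].round(3),"yaw",round(yaw()[0],2),"Ftool",tool(o['force']).round(1),"q7",o['q'][6].round(2),"j7",o['joint_efforts'][6].round(3))
E
python3 -m pendant '[{"delta_pos":[0,0,0],"yaw":4,"hand":0},{"delta_pos":[0,0,0],"yaw":4,"hand":0},{"delta_pos":[0,0,0],"yaw":4,"hand":0},{"delta_pos":[0,0,0],"yaw":0,"hand":0}]' 56|tail -2;python3 t.py
python3 -m pendant '[{"delta_pos":[0,0,0],"yaw":4,"hand":0},{"delta_pos":[0,0,0],"yaw":4,"hand":0},{"delta_pos":[0,0,0],"yaw":4,"hand":0},{"delta_pos":[0,0,0],"yaw":4,"hand":0},{"delta_pos":[0,0,0],"yaw":0,"hand":0}]' |tail -2;python3 t.py
```

```text
grip_width: 0.155
gripper_force: 56.0
[0.5345 0.2222 0.1105] Tz [ 0.801  0.166 -0.064] yaw 93.85 Ftool [1.3 4.1 1.1] q7 1.2 j7 -0.209
grip_width: 0.154
gripper_force: 56.0
[0.5346 0.2228 0.1105] Tz [ 1.137  0.111 -0.03 ] yaw 77.93 Ftool [1.2 4.8 2.6] q7 0.96 j7 -0.186
```

```bash
python3 -m pendant '[{"delta_pos":[0,0.001,0],"yaw":0,"hand":0},{"delta_pos":[0,0,0],"yaw":0,"hand":0}]'|tail -1;python3 t.py
python3 -m pendant '[{"delta_pos":[0,0,0],"yaw":2,"hand":0},{"delta_pos":[0,0,0],"yaw":2,"hand":0},{"delta_pos":[0,0,0],"yaw":2,"hand":0}]' |tail -1;python3 t.py
python3 -m pendant '[{"delta_pos":[0,0,0],"yaw":0,"hand":0}]' |tail -1;python3 t.py
```

```text
gripper_force: 56.0
[0.5346 0.2228 0.1105] Tz [1.011 0.393 0.011] yaw 77.91 Ftool [2.2 3.7 1. ] q7 0.95 j7 0.014
gripper_force: 56.0
[0.5346 0.2229 0.1105] Tz [1.099 0.303 0.061] yaw 71.83 Ftool [1.9 4.6 1.6] q7 0.86 j7 0.176
gripper_force: 56.0
[0.5346 0.223  0.1105] Tz [ 1.059  0.317 -0.027] yaw 71.87 Ftool [2.9 4.3 1.7] q7 0.86 j7 -0.056
```

```bash
python3 -m pendant '[{"delta_pos":[0,0.001,0],"yaw":3,"hand":0},{"delta_pos":[0,0.001,0],"yaw":3,"hand":0},{"delta_pos":[0,0,0],"yaw":3,"hand":0}]'|tail -1;python3 t.py
python3 -m pendant '[{"delta_pos":[0,0,0],"yaw":0,"hand":0}]' |tail -1;python3 t.py
```

```text
gripper_force: 56.0
[0.5348 0.2233 0.1105] Tz [0.508 0.625 0.078] yaw 62.76 Ftool [ 3.8 -0.3 -1. ] q7 0.72 j7 0.3
gripper_force: 56.0
[0.5348 0.2233 0.1105] Tz [ 0.408  0.816 -0.076] yaw 62.84 Ftool [ 4.  -0.6 -2.3] q7 0.72 j7 -0.126
```

```bash
python3 -m pendant '[{"delta_pos":[0,0,0],"yaw":3,"hand":0},{"delta_pos":[0,0,0],"yaw":3,"hand":0},{"delta_pos":[0,0,0],"yaw":3,"hand":0}]'|tail -1;python3 t.py
python3 -m pendant '[{"delta_pos":[0,0,0],"yaw":0,"hand":0}]' |tail -1;python3 t.py
```

```text
gripper_force: 56.0
[0.5349 0.2236 0.1105] Tz [0.491 0.678 0.066] yaw 53.81 Ftool [ 2.9 -0.6 -1.2] q7 0.59 j7 0.305
gripper_force: 56.0
[0.535  0.2236 0.1105] Tz [ 0.367  0.863 -0.05 ] yaw 53.88 Ftool [ 4.6 -0.8 -2.4] q7 0.59 j7 -0.123
```

```bash
python3 -m pendant '[{"delta_pos":[0,0,0],"yaw":3,"hand":0},{"delta_pos":[0,0,0],"yaw":3,"hand":0},{"delta_pos":[0,0,0],"yaw":3,"hand":0}]'|tail -1;python3 t.py
```

```text
gripper_force: 56.0
[0.5352 0.2238 0.1105] Tz [0.457 0.693 0.043] yaw 44.84 Ftool [ 3.8 -0.4 -0.1] q7 0.45 j7 0.305
```

```bash
python3 -m pendant '[{"delta_pos":[-0.001,0,0],"yaw":3,"hand":0},{"delta_pos":[0,0,0],"yaw":3,"hand":0},{"delta_pos":[0,0,0],"yaw":3,"hand":0}]'|tail -1;python3 t.py
```

```text
gripper_force: 56.0
[0.5354 0.224  0.1105] Tz [0.774 0.907 0.09 ] yaw 35.88 Ftool [ 5.1 -1.4 -1.1] q7 0.32 j7 0.305
```

```bash
python3 -m pendant '[{"delta_pos":[0.001,0,0],"yaw":3,"hand":0},{"delta_pos":[0.001,0,0],"yaw":3,"hand":0},{"delta_pos":[0,0,0],"yaw":3,"hand":0}]'|tail -1;python3 t.py
```

```text
gripper_force: 56.0
[0.5357 0.2241 0.1105] Tz [0.319 0.26  0.031] yaw 26.81 Ftool [ 1.9 -0.7  0.6] q7 0.18 j7 0.295
```

```bash
python3 -m pendant '[{"delta_pos":[0,0,0],"yaw":3,"hand":0},{"delta_pos":[0,0,0],"yaw":3,"hand":0},{"delta_pos":[0,0,0],"yaw":3,"hand":0}]'|tail -1;python3 t.py
```

```text
gripper_force: 56.0
[0.5359 0.2243 0.1105] Tz [0.394 0.126 0.05 ] yaw 17.82 Ftool [2.1 0.  1. ] q7 0.04 j7 0.3
```

```bash
python3 -m pendant '[{"delta_pos":[0,0,0],"yaw":3,"hand":0},{"delta_pos":[0,0,0],"yaw":3,"hand":0},{"delta_pos":[0,0,0],"yaw":3,"hand":0}]'|tail -1;python3 t.py
```

```text
gripper_force: 56.0
[0.5363 0.2244 0.1105] Tz [ 0.448 -0.01   0.124] yaw 8.81 Ftool [1.5 1.  1.4] q7 -0.09 j7 0.297
```

```bash
python3 -m pendant '[{"delta_pos":[0,0,0],"yaw":0,"hand":0}]'|tail -1;python3 t.py
```

```text
gripper_force: 56.0
[0.5363 0.2244 0.1105] Tz [ 0.286 -0.109 -0.076] yaw 8.88 Ftool [2.2 1.5 2.3] q7 -0.09 j7 -0.124
```

```bash
python3 -m pendant '[{"delta_pos":[0,0,0],"yaw":3,"hand":0},{"delta_pos":[0,0,0],"yaw":3,"hand":0},{"delta_pos":[0,0,0],"yaw":3,"hand":0}]'|tail -1;python3 t.py
```

```text
gripper_force: 56.0
[0.5366 0.2244 0.1105] Tz [ 0.309 -0.382  0.098] yaw -0.17 Ftool [1.4 1.3 4.5] q7 -0.23 j7 0.251
```

```bash
python3 -m pendant '[{"delta_pos":[0,0,0],"yaw":3,"hand":0},{"delta_pos":[0,0,0],"yaw":3,"hand":0}]'|tail -1;python3 t.py
```

```text
gripper_force: 56.0
[0.5368 0.2244 0.1105] Tz [ 0.294 -0.546  0.292] yaw -6.11 Ftool [1.6 2.3 2.8] q7 -0.31 j7 0.078
```

```bash
python3 -m pendant '[{"delta_pos":[0,0,0],"yaw":2,"hand":0},{"delta_pos":[0,0,0],"yaw":2,"hand":0}]' 60|tail -1;python3 t.py
```

```text
gripper_force: 60.0
[0.5369 0.2244 0.1105] Tz [ 0.181 -1.256  0.358] yaw -10.21 Ftool [2.6 5.2 6.2] q7 -0.37 j7 -0.089
```

```bash
for k in 1 2 3; do python3 -m pendant '[{"delta_pos":[0,0,0],"yaw":0,"hand":0}]'|tail -1;python3 t.py;done
```

```text
gripper_force: 60.0
[0.5369 0.2244 0.1105] Tz [ 0.146 -1.218  0.209] yaw -10.21 Ftool [1.9 4.8 7.4] q7 -0.37 j7 -0.33
gripper_force: 60.0
[0.5369 0.2244 0.1105] Tz [ 0.121 -1.214  0.254] yaw -10.19 Ftool [1.4 5.4 7.8] q7 -0.37 j7 -0.221
gripper_force: 60.0
[0.5369 0.2244 0.1106] Tz [ 0.146 -1.226  0.221] yaw -10.19 Ftool [2.6 4.7 7.4] q7 -0.37 j7 -0.22
```

```bash
python3 -m pendant '[{"delta_pos":[0,0.0005,0.001],"yaw":1,"hand":0},{"delta_pos":[0,0.0005,0],"yaw":1,"hand":0},{"delta_pos":[0,0,0],"yaw":1,"hand":0},{"delta_pos":[0,0,0],"yaw":1,"hand":0}]'|tail -1;python3 t.py
python3 -m pendant '[{"delta_pos":[0,0,0],"yaw":0,"hand":0}]'|tail -1;python3 t.py
```

```text
gripper_force: 60.0
[0.5371 0.2244 0.1105] Tz [-0.337 -0.402  0.355] yaw -14.27 Ftool [ 0.5  1.2 -5.9] q7 -0.43 j7 -0.268
gripper_force: 60.0
[0.537  0.2244 0.1104] Tz [-0.337 -0.419  0.362] yaw -14.25 Ftool [-0.6  1.4 -5.7] q7 -0.43 j7 -0.384
```

```bash
python3 -m pendant '[{"delta_pos":[0,0,0],"yaw":1,"hand":0},{"delta_pos":[0,0,0],"yaw":1,"hand":0},{"delta_pos":[0,0,0],"yaw":1,"hand":0},{"delta_pos":[0,0,0],"yaw":1,"hand":0}]'|tail -1;python3 t.py
python3 -m pendant '[{"delta_pos":[0,0,0],"yaw":0,"hand":0},{"delta_pos":[0,0,0],"yaw":0,"hand":0}]'|tail -1;python3 t.py
```

```text
gripper_force: 60.0
[0.5372 0.2244 0.1105] Tz [-0.36  -0.446  0.439] yaw -18.25 Ftool [-0.2  1.4 -5.2] q7 -0.49 j7 -0.33
gripper_force: 60.0
[0.5372 0.2243 0.1105] Tz [-0.418 -0.483  0.371] yaw -18.23 Ftool [-0.4  1.5 -6. ] q7 -0.49 j7 -0.391
```

```bash
python3 -m pendant '[{"delta_pos":[0,0,0],"yaw":1,"hand":0},{"delta_pos":[0,0,0],"yaw":1,"hand":0},{"delta_pos":[0,0,0],"yaw":1,"hand":0},{"delta_pos":[0,0,0],"yaw":1,"hand":0}]'|tail -1;python3 t.py
for k in 1 2; do python3 -m pendant '[{"delta_pos":[0,0,0],"yaw":0,"hand":0}]'|tail -1;python3 t.py; done
```

```text
gripper_force: 60.0
[0.5373 0.2243 0.1104] Tz [-0.445 -0.573  0.536] yaw -22.24 Ftool [ 0.4  1.5 -5.4] q7 -0.55 j7 -0.389
gripper_force: 60.0
[0.5373 0.2243 0.1104] Tz [-0.447 -0.556  0.461] yaw -22.22 Ftool [-1.   2.5 -4.7] q7 -0.55 j7 -0.511
gripper_force: 60.0
[0.5373 0.2243 0.1105] Tz [-0.313 -0.525  0.448] yaw -22.21 Ftool [-0.4  2.6 -4.9] q7 -0.55 j7 -0.454
```

```bash
python3 -m pendant '[{"delta_pos":[0,0,0],"yaw":1,"hand":0},{"delta_pos":[0,0,0],"yaw":1,"hand":0},{"delta_pos":[0,0,0],"yaw":1,"hand":0}]'|tail -1;python3 t.py
for k in 1 2 3 4; do python3 -m pendant '[{"delta_pos":[0,0,0],"yaw":0,"hand":0}]'|tail -1;python3 t.py; done
```

```text
gripper_force: 60.0
[0.5374 0.2242 0.1104] Tz [-0.459 -0.63   0.545] yaw -25.25 Ftool [ 0.4  1.9 -6.3] q7 -0.59 j7 -0.433
gripper_force: 60.0
[0.5374 0.2243 0.1105] Tz [-0.492 -0.603  0.435] yaw -25.23 Ftool [-0.5  2.4 -5.7] q7 -0.59 j7 -0.559
gripper_force: 60.0
[0.5374 0.2242 0.1104] Tz [-0.539 -0.625  0.429] yaw -25.22 Ftool [-0.2  2.3 -5.7] q7 -0.59 j7 -0.502
gripper_force: 60.0
[0.5374 0.2242 0.1104] Tz [-0.497 -0.593  0.472] yaw -25.22 Ftool [-0.9  2.2 -5.3] q7 -0.59 j7 -0.502
gripper_force: 60.0
[0.5374 0.2242 0.1104] Tz [-0.491 -0.58   0.515] yaw -25.22 Ftool [-0.3  2.2 -5.6] q7 -0.59 j7 -0.502
```

```bash
python3 -m pendant '[{"delta_pos":[0,0,0],"yaw":1,"hand":0},{"delta_pos":[0,0,0],"yaw":1,"hand":0},{"delta_pos":[0,0,0],"yaw":0.5,"hand":0}]'|tail -1;python3 t.py
for k in 1 2 3 4; do python3 -m pendant '[{"delta_pos":[0,0,0],"yaw":0,"hand":0}]'|tail -1;python3 t.py; done
```

```text
gripper_force: 60.0
[0.5375 0.2242 0.1104] Tz [-0.515 -0.654  0.63 ] yaw -27.73 Ftool [ 1.   3.8 -5.8] q7 -0.63 j7 -0.554
gripper_force: 60.0
[0.5375 0.2242 0.1104] Tz [-0.486 -0.639  0.542] yaw -27.71 Ftool [ 0.9  2.1 -5.5] q7 -0.63 j7 -0.59
gripper_force: 60.0
[0.5375 0.2242 0.1104] Tz [-0.496 -0.654  0.541] yaw -27.7 Ftool [ 0.5  2.6 -6.2] q7 -0.63 j7 -0.561
gripper_force: 60.0
[0.5375 0.2242 0.1104] Tz [-0.483 -0.582  0.507] yaw -27.71 Ftool [-0.5  2.7 -4.5] q7 -0.63 j7 -0.56
gripper_force: 60.0
[0.5375 0.2242 0.1104] Tz [-0.533 -0.68   0.595] yaw -27.7 Ftool [ 0.1  2.4 -5.6] q7 -0.63 j7 -0.561
```

```bash
python3 -m pendant '[{"delta_pos":[0,0,0],"yaw":0,"hand":1},{"delta_pos":[0,0,0],"yaw":0,"hand":1},{"delta_pos":[0,0,0],"yaw":0,"hand":1},{"delta_pos":[0,0,0],"yaw":0,"hand":1},{"delta_pos":[0,0,0],"yaw":0,"hand":1},{"delta_pos":[0,0,-0.02],"yaw":0,"hand":1},{"delta_pos":[0,0,-0.05],"yaw":0,"hand":1},{"delta_pos":[0,0,-0.05],"yaw":0,"hand":1}]'
python3 - <<'E'
from h import *
D=[(.5346,.2218,105.8),(.5345,.2222,93.85),(.5346,.2228,77.9),(.5346,.223,71.8),(.5348,.2233,62.8),(.535,.2236,53.9),(.5352,.2238,44.8),(.5354,.224,35.9),(.5357,.2241,26.8),(.5359,.2243,17.8),(.5363,.2244,8.8),(.5366,.2244,-.2),(.5369,.2244,-10.2),(.5372,.2244,-18.2),(.5374,.2242,-25.2),(.5375,.2242,-27.7)]
D=np.array(D);a=np.radians(D[:,2]);A=np.c_[np.cos(a),np.sin(a)];b=(A*D[:,:2]).sum(1)
p=np.linalg.lstsq(A,b,rcond=None)[0];print("axis",p,(A@p-b).round(4))
A3=np.c_[A,np.ones(len(a))];q=np.linalg.lstsq(A3,b,rcond=None)[0];print("with bias",q,(A3@q-b).round(4))
print(tool(np.array([.479,-.117,0])-manip.observe()["position"]),manip.observe()["q"].round(2))
E
```

```text
clock: 12.75
position: [0.5351, 0.2243, 0.2298]
tool_rot: [0.0, 0.856, 0.517, -0.002]
force: [1.1, 1.1, 0.4]
grip_width: 0.802
gripper_force: 0.0
axis [0.53656636 0.22238329] [ 0.      0.      0.      0.     -0.     -0.0001 -0.     -0.     -0.
  0.     -0.     -0.      0.      0.      0.      0.    ]
with bias [ 5.36630575e-01  2.22427189e-01 -6.34664872e-05] [-0.      0.     -0.      0.     -0.     -0.0001 -0.      0.      0.
  0.0001 -0.     -0.      0.      0.     -0.     -0.    ]
[-0.32747744  0.10956536  0.23066954] [-0.97  0.35  0.65  1.78 -0.23  1.09 -0.72]
```

```bash
python3 -m pendant '[{"delta_pos":[-0.041,0.0137,-0.01],"yaw":0,"hand":1},{"delta_pos":[-0.041,0.0137,-0.01],"yaw":0,"hand":1},{"delta_pos":[-0.041,0.0137,0],"yaw":0,"hand":1},{"delta_pos":[-0.041,0.0137,0],"yaw":0,"hand":1},{"delta_pos":[-0.041,0.0137,0],"yaw":0,"hand":1},{"delta_pos":[-0.041,0.0137,0],"yaw":0,"hand":1},{"delta_pos":[-0.041,0.0137,0],"yaw":0,"hand":1},{"delta_pos":[-0.041,0.0137,0],"yaw":0,"hand":1}]'
python3 -m pendant '[{"delta_pos":[0,0,0.02],"yaw":0,"hand":1},{"delta_pos":[0,0,0.02],"yaw":0,"hand":1},{"delta_pos":[0,0,0],"yaw":0,"hand":1},{"delta_pos":[0,0,0],"yaw":0,"hand":1}]' >/dev/null
python3 - <<'E'
from h import *
o=manip.observe();m=manip.camera_model("wrist");i=manip.capture("wrist");cv2.imwrite("pics/h0.png",i)
u=proj(m,[.479,-.117,.06]).astype(int);print(o["position"],o["q"].round(3),yaw()[0],u)
x,y=max(u[0]-80,0),max(u[1]-60,0);print(x,y);cv2.imwrite("pics/h.png",cv2.resize(cv2.convertScaleAbs(i[y:y+120,x:x+160],alpha=2.5),(800,600),interpolation=2))
E
```

```text
clock: 13.55
position: [0.4799, -0.118, 0.2495]
tool_rot: [-0.0, 0.856, 0.517, 0.0]
force: [0.9, -0.3, -1.2]
grip_width: 0.997
gripper_force: 0.0
[ 0.48068656 -0.11653486  0.20959665] [-0.542  0.23   0.823  2.001 -0.201  0.992 -0.105] -27.67869044184721 [256 182]
176 122
```

View pics/h.png

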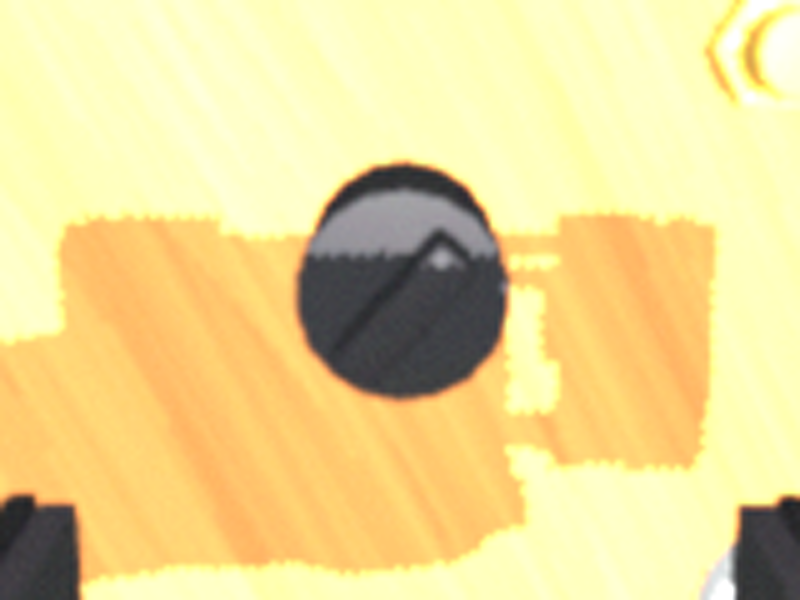

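Run:
```python
from h import *
m=manip.camera_model("wrist");p=manip.observe()["position"];y,M=yaw()
f=lambda u,v:(176+(u+.5)/5-.5,122+(v+.5)/5-.5)
for n,q,z in(("top c",(402,294),.054),("l",(297,294),.054),("r",(508,294),.054),("t",(402,190),.054),("b",(402,398),.054),("e1",(330,350),.076),("e2",(440,232),.076)):
    w=plane(m,f(*q),z);print(n,w.round(4),"tool",(M.T@(w-p)*1000).round(1))
a=plane(m,f(330,350),.06)-plane(m,f(440,232),.06);print(np.degrees(np.arctan2(a[1],a[0]))%180)
```

```text
top c [ 0.4795 -0.1159  0.054 ] tool [ -0.3  -1.9 156.1]
l [ 0.4566 -0.1038  0.054 ] tool [ -0.2 -27.8 156.1]
r [ 0.5027 -0.128   0.054 ] tool [ -0.3  24.2 156.2]
t [ 0.4915 -0.0931  0.054 ] tool [ 25.5  -1.9 156.1]
b [ 0.467  -0.1397  0.054 ] tool [-27.2  -2.  156.1]
e1 [ 0.461  -0.1152  0.076 ] tool [ -8.2 -18.6 134.1]
e2 [ 0.4964 -0.1024  0.076 ] tool [ 19.5   6.8 134.1]
19.92613807506558
```

```bash
python3 -m pendant '[{"delta_pos":[0,-0.0019,0.01],"yaw":0,"hand":1},{"delta_pos":[0,0,0.01],"yaw":8.5,"hand":1},{"delta_pos":[0,0,0.01],"yaw":8.5,"hand":1},{"delta_pos":[0,0,0],"yaw":8.5,"hand":1},{"delta_pos":[0,0,0],"yaw":8.5,"hand":1},{"delta_pos":[0,0,0],"yaw":8.3,"hand":1},{"delta_pos":[0,0,0],"yaw":0,"hand":1},{"delta_pos":[0,0,0],"yaw":0,"hand":1}]'
python3 - <<'E'
from h import *
o=manip.observe();m=manip.camera_model("wrist");i=manip.capture("wrist");cv2.imwrite("pics/i0.png",i)
u=proj(m,[.4795,-.1159,.06]).astype(int);print(o["position"],o["q"].round(3),yaw()[0],u)
x,y=max(u[0]-60,0),max(u[1]-45,0);print(x,y);cv2.imwrite("pics/i.png",cv2.resize(cv2.convertScaleAbs(i[y:y+90,x:x+120],alpha=4),(800,600),interpolation=2))
E
```

```text
clock: 14.8
position: [0.4792, -0.1154, 0.1795]
tool_rot: [-0.0, 0.984, 0.175, 0.0]
force: [-1.1, -0.1, -0.2]
grip_width: 1.0
gripper_force: 0.0
[ 0.47924799 -0.11536726  0.17949326] [-0.643  0.316  0.978  2.044 -0.324  0.943 -0.712] -69.81872287601807 [257 187]
197 142
```

View pics/i.png

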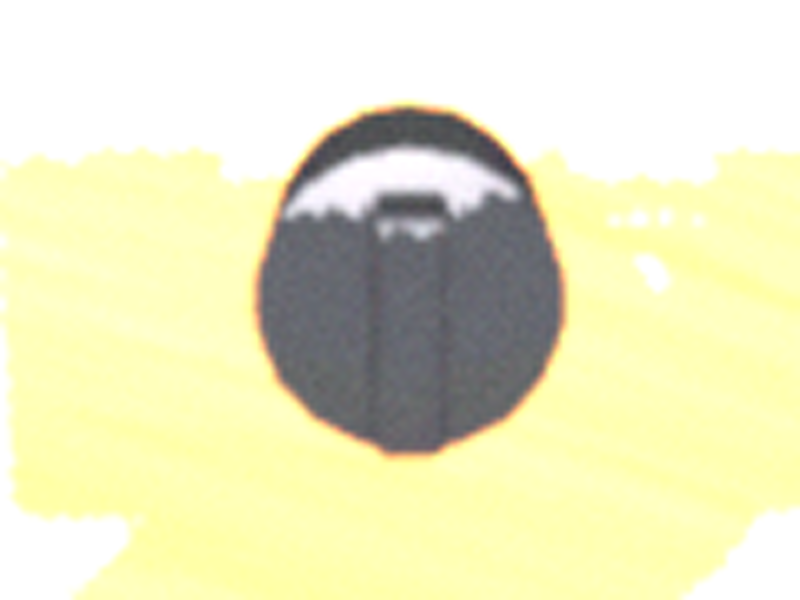

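Run:
```python
from h import *
m=manip.camera_model("wrist");p=manip.observe()["position"];y,M=yaw()
f=lambda u,v:(197+(u+.5)/6.667-.5,142+(v+.5)/6.667-.5)
for n,q,z in(("l",(257,305),.054),("r",(563,305),.054),("t",(410,145),.054),("ridge far",(410,217),.076),("ridge base far",(410,196),.054),("near",(410,455),.076),("rl",(372,300),.076),("rr",(443,300),.076)):
    w=plane(m,f(*q),z);print(n,w.round(4),"tool",(M.T@(w-p)*1000).round(1))
```

```text
l [ 0.4697 -0.0927  0.054 ] tool [ -1.2 -24.7 125.5]
r [ 0.4874 -0.141   0.054 ] tool [ -1.2  26.8 125.5]
t [ 0.504  -0.1074  0.054 ] tool [ 26.    1.1 125.5]
ridge far [ 0.4972 -0.1098  0.076 ] tool [ 18.7   0.9 103.5]
ridge base far [ 0.4961 -0.1104  0.054 ] tool [ 17.5   1.1 125.5]
near [ 0.4609 -0.1232  0.076 ] tool [-20.    1.  103.5]
rl [ 0.4828 -0.1088  0.076 ] tool [  5.6  -5.  103.5]
rr [ 0.4866 -0.1192  0.076 ] tool [  5.6   6.1 103.5]
```

The ridge is aligned, but its centre along the ridge is uncertain by about 2 mm. I'll turn 90°, touch the cap's body lightly to centre it, then take the ridge.

```bash
python3 -m pendant '[{"delta_pos":[-0.001,0.001,0],"yaw":-8.5,"hand":1},{"delta_pos":[0,0,0],"yaw":-8.5,"hand":1},{"delta_pos":[0,0,0],"yaw":-8.5,"hand":1},{"delta_pos":[0,0,0],"yaw":-8.5,"hand":1},{"delta_pos":[0,0,0],"yaw":-8.5,"hand":1},{"delta_pos":[0,0,0],"yaw":-8.5,"hand":1},{"delta_pos":[0,0,0],"yaw":-8.5,"hand":1},{"delta_pos":[0,0,0],"yaw":-8.5,"hand":1}]' 3 >/dev/null
python3 -m pendant '[{"delta_pos":[0,0,0],"yaw":-8.5,"hand":1},{"delta_pos":[0,0,0],"yaw":-8.5,"hand":1},{"delta_pos":[0,0,0],"yaw":-5,"hand":1},{"delta_pos":[0,0,0.045],"yaw":0,"hand":1},{"delta_pos":[0,0,0.045],"yaw":0,"hand":1},{"delta_pos":[0,0,0.045],"yaw":0,"hand":1},{"delta_pos":[0,0,0.013],"yaw":0,"hand":1},{"delta_pos":[0,0,0],"yaw":0,"hand":1}]';python3 t.py
```

```text
clock: 16.45
position: [0.4775, -0.117, 0.0304]
tool_rot: [-0.002, 0.573, 0.819, -0.001]
force: [0.3, 0.2, 0.5]
grip_width: 1.0
gripper_force: 0.0
[ 0.4775 -0.117   0.0304] Tz [-0.074  0.063  0.008] yaw 20.03 Ftool [ 0.1  0.3 -0.5] q7 0.89 j7 0.094
```

```bash
python3 -m pendant '[{"delta_pos":[0,0,0],"yaw":0,"hand":0.55},{"delta_pos":[0,0,0],"yaw":0,"hand":0.55},{"delta_pos":[0,0,0],"yaw":0,"hand":0.55},{"delta_pos":[0,0,0],"yaw":0,"hand":0.55},{"delta_pos":[0,0,0],"yaw":0,"hand":0.55},{"delta_pos":[0,0,0],"yaw":0,"hand":0.55}]' 3;python3 t.py
```

```text
clock: 17.05
position: [0.4791, -0.1169, 0.032]
tool_rot: [0.0, 0.573, 0.819, 0.0]
force: [-0.7, 0.5, 3.7]
grip_width: 0.615
gripper_force: 3.0
[ 0.4791 -0.1169  0.032 ] Tz [0.073 0.099 0.016] yaw 20.01 Ftool [ 0.7 -0.5 -3.7] q7 0.89 j7 -0.002
```

```bash
python3 -m pendant '[{"delta_pos":[0,0,0],"yaw":0,"hand":1},{"delta_pos":[0,0,0],"yaw":0,"hand":1},{"delta_pos":[0,0,0],"yaw":0,"hand":1},{"delta_pos":[0,0,-0.04],"yaw":0,"hand":1},{"delta_pos":[0,0,-0.04],"yaw":0,"hand":1},{"delta_pos":[0,0,0],"yaw":8.5,"hand":1},{"delta_pos":[0,0,0],"yaw":8.5,"hand":1},{"delta_pos":[0,0,0],"yaw":8.5,"hand":1}]' >/dev/null
python3 -m pendant '[{"delta_pos":[0,0,0],"yaw":8.5,"hand":0.5},{"delta_pos":[0,0,0],"yaw":8.5,"hand":0.5},{"delta_pos":[0,0,0],"yaw":8.5,"hand":0.5},{"delta_pos":[0,0,0],"yaw":8.5,"hand":0.5},{"delta_pos":[0,0,0],"yaw":8.5,"hand":0.5},{"delta_pos":[0,0,0],"yaw":8.5,"hand":0.5},{"delta_pos":[0,0,0],"yaw":8.5,"hand":0.5},{"delta_pos":[0,0,0],"yaw":5,"hand":0.5}]' >/dev/null
python3 -m pendant '[{"delta_pos":[0,0,0],"yaw":0,"hand":0.5},{"delta_pos":[0,0,0],"yaw":0,"hand":0.5},{"delta_pos":[0,0,0],"yaw":0,"hand":0.5}]';python3 t.py
```

```text
clock: 18.95
position: [0.4785, -0.117, 0.1115]
tool_rot: [-0.0, 0.985, 0.174, -0.0]
force: [0.5, -0.3, -0.1]
grip_width: 0.502
gripper_force: 0.0
[ 0.4785 -0.117   0.1115] Tz [0.003 0.153 0.014] yaw -69.92 Ftool [0.4 0.5 0.1] q7 -0.51 j7 0.007
```

```bash
python3 -m pendant '[{"delta_pos":[0.0005,0,0.03],"yaw":0,"hand":0.5},{"delta_pos":[0,0,0.0225],"yaw":0,"hand":0.5},{"delta_pos":[0,0,0],"yaw":0,"hand":0.5},{"delta_pos":[0,0,0],"yaw":0,"hand":0},{"delta_pos":[0,0,0],"yaw":0,"hand":0},{"delta_pos":[0,0,0],"yaw":0,"hand":0},{"delta_pos":[0,0,0],"yaw":0,"hand":0}]' 25;python3 t.py
python3 -m pendant '[{"delta_pos":[0,0,0],"yaw":0,"hand":0},{"delta_pos":[0,0,0],"yaw":0,"hand":0},{"delta_pos":[0,0,0],"yaw":0,"hand":0}]' 25;python3 t.py
```

```text
clock: 19.65
position: [0.4796, -0.1168, 0.0597]
tool_rot: [0.0, 0.985, 0.174, 0.001]
force: [-0.1, 0.2, 0.0]
grip_width: 0.224
gripper_force: 0.0
[ 0.4796 -0.1168  0.0597] Tz [-0.027  0.15   0.008] yaw -69.98 Ftool [-0.  -0.3 -0. ] q7 -0.42 j7 -0.001
clock: 19.95
position: [0.4794, -0.1168, 0.0594]
tool_rot: [-0.0, 0.985, 0.174, 0.0]
force: [-1.6, 1.4, 5.8]
grip_width: 0.139
gripper_force: 25.0
[ 0.4794 -0.1168  0.0594] Tz [0.171 0.319 0.008] yaw -69.99 Ftool [-1.  -1.8 -5.8] q7 -0.42 j7 -0.006
```

```bash
python3 -m pendant '[{"delta_pos":[0,0,-0.02],"yaw":0,"hand":0},{"delta_pos":[0,0,-0.045],"yaw":0,"hand":0},{"delta_pos":[0,0,-0.045],"yaw":0,"hand":0},{"delta_pos":[0,0,-0.045],"yaw":0,"hand":0},{"delta_pos":[0,0,-0.04],"yaw":0,"hand":0},{"delta_pos":[0,0,0],"yaw":0,"hand":0}]' 40;python3 t.py
python3 -c "
from h import *
print(tool(np.array([.5369,.2225,.255])-manip.observe()['position']))"
```

```text
clock: 20.55
position: [0.4819, -0.1182, 0.2583]
tool_rot: [0.001, 0.985, 0.174, 0.005]
force: [1.0, -0.3, -1.2]
grip_width: 0.135
gripper_force: 40.0
[ 0.4819 -0.1182  0.2583] Tz [-0.059  0.117 -0.032] yaw -69.98 Ftool [0.8 0.6 1.2] q7 -0.74 j7 -0.253
[ 0.16821443 -0.30130844  0.00403584]
```

```bash
python3 -m pendant '[{"delta_pos":[0.01,-0.02,0],"yaw":0,"hand":0},{"delta_pos":[0.023,-0.041,0],"yaw":0,"hand":0},{"delta_pos":[0.025,-0.045,0],"yaw":0,"hand":0},{"delta_pos":[0.025,-0.045,0],"yaw":0,"hand":0},{"delta_pos":[0.025,-0.045,0],"yaw":0,"hand":0},{"delta_pos":[0.025,-0.045,0],"yaw":0,"hand":0},{"delta_pos":[0.02,-0.035,0],"yaw":0,"hand":0},{"delta_pos":[0.013,-0.022,0],"yaw":0,"hand":0}]' >/dev/null
python3 -m pendant '[{"delta_pos":[0,0,0],"yaw":0,"hand":0},{"delta_pos":[0,0,0],"yaw":0,"hand":0},{"delta_pos":[0,0,0],"yaw":0,"hand":0},{"delta_pos":[0,0,0],"yaw":0,"hand":0}]'
python3 -c "
from h import *
print(tool(np.array([.5369,.2225,.23])-manip.observe()['position']),manip.observe()['q'].round(2))
a=manip.capture('scene');b=manip.capture('side')
cv2.imwrite('pics/j.png',np.hstack([cv2.resize(a[140:240,280:380],(400,400),interpolation=2),cv2.resize(b[110:210,180:280],(400,400),interpolation=2)]))"
```

```text
clock: 21.75
position: [0.5322, 0.212, 0.2542]
tool_rot: [-0.0, 0.985, 0.172, -0.0]
force: [-0.1, -0.1, -0.2]
grip_width: 0.134
gripper_force: 40.0
[ 0.007997   -0.00823108  0.0241854 ] [-1.26  0.44  1.11  1.78 -0.43  1.18 -1.25]
```

View pics/j.png

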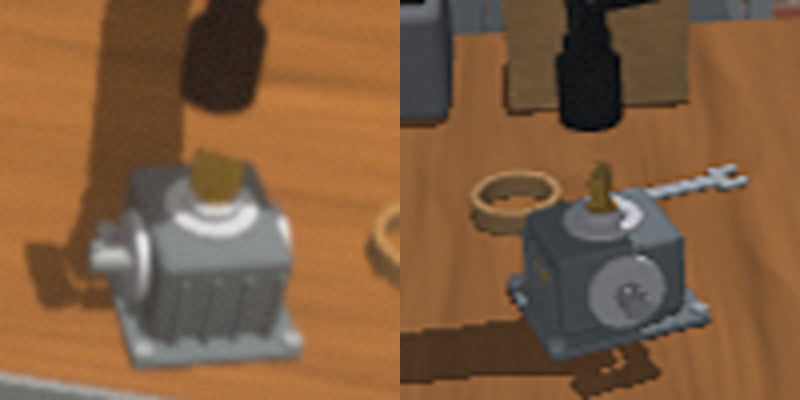

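The cap hangs upright above the unit, about 11 mm short of the axis, and the wing has turned about 130°. Correcting the position.

```bash
python3 -m pendant '[{"delta_pos":[0.008,-0.0082,0],"yaw":0,"hand":0},{"delta_pos":[0,0,0.02],"yaw":0,"hand":0},{"delta_pos":[0,0,0],"yaw":0,"hand":0},{"delta_pos":[0,0,0],"yaw":0,"hand":0},{"delta_pos":[0,0,0],"yaw":0,"hand":0}]'
python3 -c "
from h import *
print(tool(np.array([.5369,.2225,.20])-manip.observe()['position'])*1000)"
```

```text
clock: 22.35
position: [0.5374, 0.2246, 0.2348]
tool_rot: [-0.0, 0.985, 0.174, 0.001]
force: [-0.3, 0.1, -1.2]
grip_width: 0.135
gripper_force: 40.0
[-1.23836467  1.76684882 34.77014605]
```

```bash
python3 -m pendant '[{"delta_pos":[-0.0012,0.0017,0],"yaw":0,"hand":0},{"delta_pos":[0,0,0.015],"yaw":0,"hand":0},{"delta_pos":[0,0,0.015],"yaw":0,"hand":0},{"delta_pos":[0,0,0],"yaw":0,"hand":0},{"delta_pos":[0,0,0],"yaw":0,"hand":0},{"delta_pos":[0,0,0],"yaw":0,"hand":0}]'
python3 -c "
from h import *
print(tool(np.array([.5369,.2225,.17])-manip.observe()['position'])*1000)"
```

```text
clock: 22.95
position: [0.5366, 0.2225, 0.2042]
tool_rot: [0.0, 0.985, 0.174, 0.0]
force: [0.3, -0.4, -1.4]
grip_width: 0.13
gripper_force: 40.0
[ 0.24310354  0.08208756 34.19596211]
```

Centred to within 0.3 mm. Lowering to just above the collar (rim about 0.111).

```bash
python3 -m pendant '[{"delta_pos":[0.0002,0,0.008],"yaw":0,"hand":0},{"delta_pos":[0,0,0.009],"yaw":0,"hand":0},{"delta_pos":[0,0,0.009],"yaw":0,"hand":0},{"delta_pos":[0,0,0.008],"yaw":0,"hand":0},{"delta_pos":[0,0,0],"yaw":0,"hand":0},{"delta_pos":[0,0,0],"yaw":0,"hand":0}]'
python3 -c "
from h import *
print(tool(np.array([.5369,.2225,.1544])-manip.observe()['position'])*1000)"
```

```text
clock: 23.55
position: [0.5365, 0.2225, 0.1698]
tool_rot: [0.0, 0.985, 0.174, -0.0]
force: [-0.0, -0.1, -0.8]
grip_width: 0.132
gripper_force: 40.0
[ 0.35203645  0.11297396 15.42682809]
```

```bash
python3 -m pendant '[{"delta_pos":[0.0003,0,0.003],"yaw":0,"hand":0},{"delta_pos":[0,0,0.004],"yaw":0,"hand":0},{"delta_pos":[0,0,0.003],"yaw":0,"hand":0},{"delta_pos":[0,0,0.002],"yaw":0,"hand":0},{"delta_pos":[0,0,0],"yaw":0,"hand":0},{"delta_pos":[0,0,0],"yaw":0,"hand":0}]';python3 t.py
```

```text
clock: 24.15
position: [0.5369, 0.2227, 0.1581]
tool_rot: [-0.0, 0.985, 0.174, 0.0]
force: [0.1, -0.6, -1.5]
grip_width: 0.135
gripper_force: 40.0
[0.5369 0.2227 0.1581] Tz [-0.028  0.036  0.011] yaw -70.0 Ftool [-0.1  0.6  1.5] q7 -1.16 j7 0.001
```

```bash
for k in 1 2 ; do python3 -m pendant '[{"delta_pos":[0,0,0.0005],"yaw":0,"hand":0},{"delta_pos":[0,0,0.0005],"yaw":0,"hand":0},{"delta_pos":[0,0,0.0005],"yaw":0,"hand":0},{"delta_pos":[0,0,0],"yaw":0,"hand":0}]'|sed -n '2p;4p';done
```

```text
position: [0.5367, 0.2227, 0.1565]
force: [0.1, 0.6, -0.4]
position: [0.5367, 0.2227, 0.1549]
force: [-0.3, -0.5, -0.2]
```

```bash
python3 -m pendant '[{"delta_pos":[0,0,0.0005],"yaw":0,"hand":0},{"delta_pos":[0,0,0],"yaw":0,"hand":0}]'|sed -n '2p;4p'
```

```text
position: [0.5368, 0.2227, 0.1545]
force: [0.4, 1.1, -0.5]
```

```bash
for k in 1 2 ; do python3 -m pendant '[{"delta_pos":[0,0,0.0004],"yaw":0,"hand":0},{"delta_pos":[0,0,0],"yaw":0,"hand":0}]'|sed -n '2p;4p';done
```

```text
position: [0.5369, 0.2227, 0.1545]
force: [-1.5, 0.4, 3.1]
position: [0.5369, 0.2227, 0.1545]
force: [-2.5, 0.1, 6.5]
```

Contact at TCP z = 0.1545 (expected 0.1544) with 6.5 N, so the cap is seated. Releasing and retreating.

```bash
python3 -m pendant '[{"delta_pos":[0,0,0],"yaw":0,"hand":0.6},{"delta_pos":[0,0,0],"yaw":0,"hand":0.6},{"delta_pos":[0,0,0],"yaw":0,"hand":0.6},{"delta_pos":[0,0,0],"yaw":0,"hand":0.6},{"delta_pos":[0,0,-0.02],"yaw":0,"hand":0.6},{"delta_pos":[0,0,-0.045],"yaw":0,"hand":0.6},{"delta_pos":[0,0,-0.045],"yaw":0,"hand":0.6},{"delta_pos":[0,0,0],"yaw":0,"hand":0.6}]' 20
python3 -m pendant '[{"delta_pos":[0,0,0],"yaw":0,"hand":0.6},{"delta_pos":[0,0,0],"yaw":0,"hand":0.6}]' >/dev/null
python3 -c "
from h import *
a=manip.capture('scene');b=manip.capture('side')
cv2.imwrite('pics/k.png',np.hstack([cv2.resize(a[140:240,280:380],(400,400),interpolation=2),cv2.resize(b[110:210,180:280],(400,400),interpolation=2)]))"
```

```text
clock: 26.35
position: [0.5406, 0.2227, 0.2695]
tool_rot: [-0.001, 0.985, 0.173, 0.005]
force: [1.2, 0.1, 0.5]
grip_width: 0.599
gripper_force: 0.0
```

View pics/k.png

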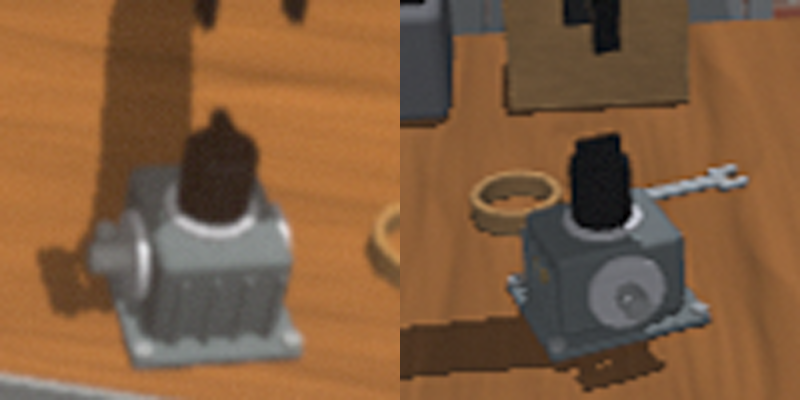

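The cap stands upright and centred on the boss, and the gripper is clear. Handing in.

```bash
python3 -c "
from station import manip
print(manip.sign_off())"
```

```text
the job is handed in; nothing more can be done
None
```

I tightened the wing plug to about 0.55 N m (held 0.4 s, highest reading 0.63), seated the cap squarely on the boss with about 6.5 N, released it, and handed the job in at about 27 s.

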